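Edge the copper backing bar off its stand and load it in the weld jig

TASK

The flat copper backing bar lies in the fenced stand where fingers cannot get hold of it: press lightly on top of it and edge it out over the stand's open front edge until about a third of it overhangs, still lying flat on the stand. Then pinch the overhanging end by its two sides, lift it clear, lay it in the blue weld jig between the fences and slide it fully home against the red stop, and let go. Work gently: neither the stand nor the jig may be loaded hard, and leave the other things on the bench alone.

Things in the scene. Friction and masses are not known exactly. Their poses are not given: they have to be found in the camera images.
- bar: flat copper bar, 140 long (its x) x 50 wide (its y) x 6 mm thick, a thin dark groove line along its top, about 0.37 kg (0.3 to 0.45); origin at the centre of its underside, z up. Starts flat in the stand's channel, 2 to 12 mm from the back wall and 28 to 38 mm inside the front edge. It tips off if more than half overhangs
- bar_front (a point): middle of the bar's end (underside) that faces the stand's open front at the start; 70 mm from the bar's origin along its -x
- stand: fixed steel stand, yellow fences; origin at the centre of its foot (0 to 10 mm below the bench top: its set height varies), x from its open front to its back wall, z up. Deck top 60 mm above the origin, x -90 to +90 mm, 6 mm plate. Two fences along x, 10 mm above the deck, 60 mm apart inside (84 mm over both); back wall 14 mm above the deck. Front free below (legs 14 mm behind the edge)
- stand_edge (a point): middle of the stand's open front edge (the end towards the robot), at deck height; the stand's axes. The bar's polished underside slides on the deck with friction 0.3 to 0.5, its rougher top gives fingertips 0.55 to 0.85 (always well more). The deck must never carry more than about 30 N in all, bar included; it is stiff: touch down at some mm/s
- jig: fixed blue weld jig block; origin at the centre of its foot (0 to 8 mm below the bench top: its set height varies), x from its open front (towards the robot) to its red stop, z up. Floor 40 mm above the origin, from x = -57 mm to the stop's face at x = +37 mm. Two aluminium fences along x, 10 mm above the floor, 60 mm apart inside (84 mm over both); the red stop is 26 mm high above the floor, 20 mm thick
- jig_stop (a point): middle of the foot of the stop's face, at floor height; the jig's axes. With the bar home its front end overhangs the jig's front by 46 mm, where fingers have room. The bar must never press the jig with more than about 30 N
- disc: loose tan brown grinding flap disc, 114 mm across, 12 mm thick, origin at the centre of its underside; leave alone
- spray: loose white spray can with a yellow label, 52 mm across, 130 mm tall, standing; origin at its foot; leave alone
- spanner: loose steel spanner, 170 mm long along its x, lying; origin at the middle of its underside; leave alone
Things that resemble listed ones, but are neither listed nor needed, are in the scene too. Of the things that look like the jig, the middle-sized one is meant.

How it is judged (in metres and radians):
On the way, in this order (a step that is already met when the one before it is completed fails the run):
1. the bar overhangs the stand's front edge by 32 to 66 mm while it lies flat on the deck (x of bar_front in the frame of stand_edge between -0.066 and -0.032 m and angle between bar's own z axis and vertical below 0.05 rad and z of bar in the frame of stand_edge between -0.004 and 0.004 m), for 0.2 s.
2. the bar, held by the fingers, is lifted clear of the stand (z of bar in the frame of stand_edge above 0.015 m and contact force between bar and stand below 0.1 N and contact force between bar and the fingers above 1 N), for 0.2 s.
At the end, for the whole second after the job is handed in: the bar lies flat on the jig's floor (within 3 mm and 0.05 rad) between its fences, with its end within 4.5 mm of the red stop, at rest and released (x of bar in the frame of jig_stop between -0.0745 and -0.066 m and y of bar in the frame of jig_stop between -0.0075 and 0.0075 m and z of bar in the frame of jig_stop between -0.003 and 0.003 m and angle between bar's own z axis and vertical below 0.05 rad and angle between the x axis of bar and the x axis of jig, either way round below 0.15 rad and linear speed of bar below 0.01 m/s and contact force between bar and the fingers below 0.1 N); the robot touches nothing.
It fails at once if the bar loads the stand with more than 40 N (contact force between bar and stand above 40 N).
It fails at once if the bar loads the jig with more than 40 N (contact force between bar and jig above 40 N).
It fails at once if the bar tips or falls (more than 0.5 rad) (angle between bar's own z axis and vertical above 0.5 rad).
It fails at once if another thing on the bench is moved by more than 20 mm (distance of any of disc, spray, spanner from where it was at the start of the episode above 0.02 m).
It also fails if it takes over 72 s, if anything falls off the work surface, if the arm or the gripper's body presses on something with over 40 N, if the wrist force passes 120 N, or if a joint passes its speed limit or range.

ROBOT

A 7-joint arm with a two-finger parallel gripper is mounted at the origin on the work surface. World frame = base frame: x ahead of the robot, y to its left, z up, the work surface at z = 0. Lengths are in m, angles in degrees, forces in N, time in s.
With the tool pointing down it reaches from about 0.4 to 0.9 m from the base axis. Payload 5.6 kg.
Tool frame: the origin (TCP) lies midway between the tips of the shut fingers; the grasp point (between the pads) lies tcp_to_grasp behind it (tcp_to_grasp is the distance from the TCP to the grasp point, in m); z points along the fingers, y is the line along which they close (so a half turn about z gives the same grasp; the last joint's range is limited). The gripper opens to 92 mm and grips with 3 to 60 N. Pads are 20 mm wide; open, the fingers measure 128 mm over their backs; the gripper's body (75 mm by 189 mm) begins 69 mm behind the grasp point.
Start: joints at [-78.495, 26.786, -0.665, 91.828, 0.344, 61.387, -3.226], TCP at [0.157, 0.631, 0.215] pointing down, gripper open.
Joint ranges: [-144.91, 144.91], [-17.63, 115.5], [-89.93, 88.59], [15.96, 139.68], [-74.01, 254.01], [8.47, 105.57], [-167.45, 167.45]. Speed limits (degrees/s): [147.25, 147.25, 180, 180, 180, 180, 180].

INTERFACE

Orientations are given as [roll, pitch, yaw] about the fixed x, y, z axes, in that order (R = Rz(yaw) Ry(pitch) Rx(roll)).
In Python, from cell import * gives the robot as it stands. The module is installed in compiled form; this text tells all that it offers.
- The arm moves only by the shell command python3 -m inch 'ROWS' [FORCE]. ROWS is a JSON object of lists of equal length, an entry for each row: "rotation": the turn, a rotation vector about the world's x, y, z in rad, a list of three; "offset": the shift along the world's x, y, z in m, a list of three; "fingers": the gripper's target within -1 to 1 (shut at 1, half-way at 0, fully open at -1). In form: {"rotation": [[rx, ry, rz], ...], "offset": [[tx, ty, tz], ...], "fingers": [fingers, ...]}. A call has 1 to 20 rows; each row shifts and turns the commanded pose from where the row before left it; what a row does not reach is not made up. A row lasts 1/12 s, in which the tool goes at most 41.7 mm and 7.16 degrees, less where a joint would pass 70% of its speed; a pose out of reach is approached as far as the arm can. A call is refused whole if a number of a shift passes 0.0417 or a number of a turn 0.125, either way. A call with a gripper value outside its range is refused whole. The fingers move at their own pace and stop on an object; FORCE is the grip in N (left out, the last holds). Time passes only in rows, so rows that do not move let the fingers close. It gives the time, the measured TCP pose, the force, the opening and the grip force at its end, in the units of the state.
- sense(): the state, without advancing time (a new reading comes with each control period).
- read_camera(name): name is "side" or "top"; returns a dict with "img" (400x640x3 uint8, red, green, blue), "range_z" (400x640 float32, m along the optical axis (not along the pixel's ray), 0 where there is no reading), "fx", "fy", "cx", "cy" (pixels), "dist" ([k1, k2, p1, p2, k3] as OpenCV has them; the pictures are not rectified), "R" (3x3) and "t" (3): a world point X has camera coordinates R X + t. Camera axes: x right, y down, z forward; pixel columns grow to the right and rows downward; lengths in m; the calibration is good to about 2 mm. A picture is of the moment at which its call begins.
- sign_off(): hands the job in; it is judged then, once.
Trained networks look in the newest picture that a camera, given by its name, has taken for a name from the list of things; names that differ only in an ending like _2 or _b are one class to them, and where a whole thing is asked for, a point or a joint stands for the part that bears it (a point fixed in the world has none). Each returns a list of dicts, best first, with "confidence" (0 to 1); they miss things now and then, are a little off and sometimes report something else, mostly with a low value. They report only what shows in the picture. A call takes as long as a camera call. They do not tell look-alikes from the thing itself.
- masks_of(camera, name): "region" (400x640 bool, what is visible of it) and "uv" ([column, row] in pixels, amid what is visible of it).
The state is a dict: "t": time; "joint_positions": joint angles; "joint_vel": joint speeds; "effort": joint torques, N m; "ee_pos": TCP position; "tcp_rot": TCP orientation; "ft_force": force on the tool from outside, world axes, zero at the start; "moment": the same for the moment, N m; "gripper_width": finger opening in m; "grip_force": force on a finger pad.
Only numpy, scipy, OpenCV 4.12 (cv2) and the standard library are available. Lean on these libraries where they do the work, as an engineer would, in place of code of your own. Each camera call takes 0.05 s, during which the arm holds its last target. There are 200 camera calls.

## Working session

There is one attempt and no reset: what is moved stays moved. The work goes in short steps, Python scripts to look and compute and a shell command to move; the robot and the scene stay as the last step left them, time stands still between calls to the robot, and variables do not carry over. Pictures are saved under pics/ and viewed, at most 10 in all, crops included, and the job is handed in when it is done.

```bash
mkdir -p pics; python3 - <<'E'
from cell import *
import cv2,numpy as np
s=sense();print({k:np.round(v,3).tolist() for k,v in s.items()})
for n in("top","side"):
    c=read_camera(n);cv2.imwrite(f"pics/{n}0.png",c["img"][:,:,::-1]);print(n,c["fx"],c["cx"],c["cy"],c["dist"],np.round(c["R"],3).tolist(),c["t"])
    for k in("bar","stand","jig","disc","spray","spanner"):
        print(k,[(round(float(m["confidence"]),2),np.round(m["uv"]).tolist(),int(m["region"].sum())) for m in masks_of(n,k)])
try:
    import cell;print(tcp_to_grasp)
except Exception as e:print(e)
E
```

```text
{'t': 0.0, 'joint_positions': [-78.495, 26.835, -0.664, 91.881, 0.344, 61.387, -3.225], 'joint_vel': [-0.043, -0.026, 0.062, -0.054, 0.019, 0.109, -0.008], 'effort': [0.001, -52.057, -0.012, -24.374, -0.057, 0.017, 0.0], 'ee_pos': [0.157, 0.63, 0.214], 'tcp_rot': [-179.9, 0.008, 166.027], 'ft_force': [-0.105, 0.57, 0.398], 'moment': [-0.011, -0.012, 0.035], 'grip_force': 0.0, 'gripper_width': 0.092}
top 390.14196974445156 318.33792978159397 202.8758380976917 [-0.07902504  0.          0.          0.          0.        ] [[0.031, -0.999, -0.017], [-0.996, -0.03, -0.085], [0.085, 0.019, -0.996]] [0.04504009 0.65831423 0.86653528]
bar [(0.55, [450.0, 211.0], 1423)]
stand [(0.98, [436.0, 222.0], 2049), (0.66, [247.0, 214.0], 2059)]
jig [(0.78, [274.0, 124.0], 3795), (0.77, [248.0, 215.0], 2085), (0.67, [191.0, 214.0], 1041)]
disc [(0.91, [354.0, 230.0], 1824)]
spray []
spanner [(0.66, [351.0, 313.0], 542), (0.37, [357.0, 231.0], 1905)]
side 386.2885650063495 320.20974578653215 199.3178500488044 [-0.04495102  0.          0.          0.          0.        ] [[-0.988, -0.153, 0.014], [-0.114, 0.67, -0.733], [0.102, -0.726, -0.68]] [0.65119203 0.09824036 0.77584298]
bar [(0.97, [342.0, 130.0], 632)]
stand [(0.86, [345.0, 139.0], 1397)]
jig [(0.62, [209.0, 248.0], 6362), (0.58, [320.0, 288.0], 4140), (0.56, [306.0, 372.0], 2897)]
disc [(0.56, [352.0, 208.0], 1587), (0.22, [346.0, 136.0], 1451)]
spray [(0.92, [280.0, 168.0], 1387)]
spanner [(0.8, [432.0, 220.0], 622), (0.27, [346.0, 136.0], 1380)]
0.0187
```

View pics/top0.png

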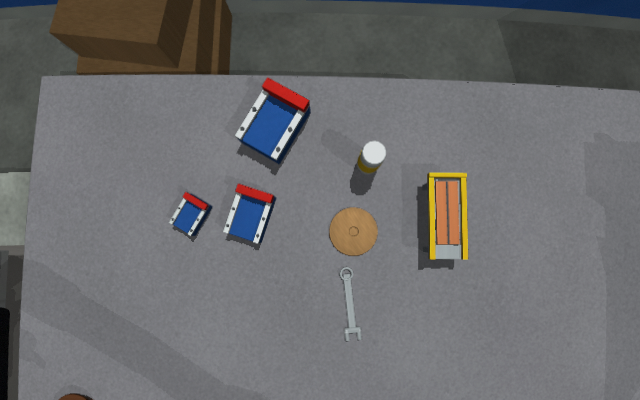

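View pics/side0.png

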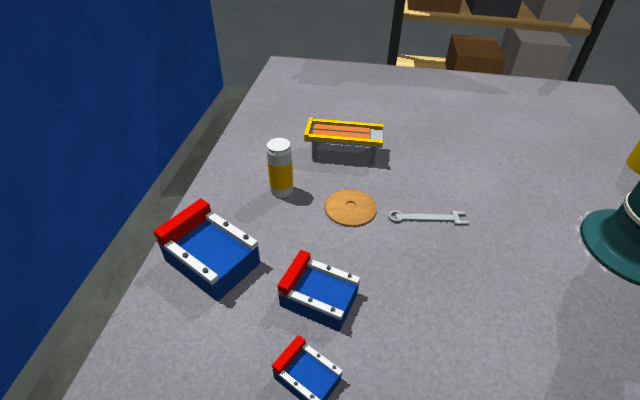

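Top view: the stand with bar is at (448,215), spray can (373,155), disc (354,231), spanner (349,305). Jig look-alikes are large (274,124), middle (248,215) and small (191,214). The middle-sized one at (248,215) is meant. Next I'll measure and check it in a close crop.

```bash
cat > h.py <<'E'
from cell import *
import cv2,numpy as np
def cloud(n):
    c=read_camera(n);K=np.array([[c["fx"],0,c["cx"]],[0,c["fy"],c["cy"]],[0,0,1]])
    v,u=np.mgrid[:400,:640]
    p=cv2.undistortPoints(np.stack([u,v],-1).reshape(-1,1,2).astype(np.float32),K,np.array(c["dist"])).reshape(400,640,2)
    z=c["range_z"];P=np.dstack([p*z[...,None],z])
    W=(P-np.array(c["t"]))@np.array(c["R"]); W[z==0]=np.nan
    hsv=cv2.cvtColor(c["img"],cv2.COLOR_RGB2HSV)
    return c["img"],hsv,W
def box(m):
    o=np.zeros((400,640),bool);u0,v0,u1,v1=m;o[v0:v1,u0:u1]=1;return o
def rect(W,m):
    q=W[m];q=q[~np.isnan(q[:,0])];zm=np.median(q[:,2]);q=q[abs(q[:,2]-zm)<.005]
    r=cv2.minAreaRect((q[:,:2]*1000).astype(np.float32));return len(q),round(zm*1000,1),np.round(r[0],1),np.round(r[1],1),round(r[2],1),np.round(np.median(q,0)*1000,1)
def col(h,name):
    H,S,V=h[...,0],h[...,1],h[...,2]
    return {"red":((H<4)|(H>175))&(S>180)&(V>90),"blue":(H>100)&(H<125)&(S>150),"yellow":(H>20)&(H<32)&(S>180)&(V>120),"copper":(H>=5)&(H<17)&(S>100)&(V>100),"white":(S<40)&(V>175)}[name]
E
python3 - <<'E'
from h import *
for n,bs,bj in(("top",(410,160,485,275),(215,178,282,250)),("side",(295,110,395,170),(270,245,365,330))):
    i,h,W=cloud(n)
    for nm,b in(("yellow",bs),("copper",bs),("red",bj),("blue",bj),("white",bj)):
        print(n,nm,*rect(W,col(h,nm)&box(b)))
    if n=="top":
        m=~np.isnan(W[...,0]); print("bench z",np.nanmedian(W[260:300,250:320,2]))
        d=(h[...,1]<40)&box((434,240,462,258));print("deck",*rect(W,d))
        a=cv2.resize(i[165:270,405:490],None,fx=5,fy=5);b=cv2.resize(i[170:275,190:285],None,fx=4,fy=5)
        cv2.imwrite("pics/c1.png",np.hstack([a[:,:400],b])[:,:,::-1])
E
```

```text
top yellow 958 70.8 [ 633.4 -220.1] [188.3  84.4] 1.6 [ 642.5 -218.3   70.8]
top copper 1238 66.5 [ 641.5 -219.9] [139.4  50.2] 2.1 [ 639.9 -217.3   66.6]
top red 294 63.6 [671.2 208.4] [81.6 17.6] 73.3 [671.3 208.2  63.7]
top blue 1009 37.6 [615.2 219.5] [73.1 92.2] 73.3 [616.5 226.4  37.7]
top white 329 47.8 [615.6 225.8] [83.8 88.4] 73.3 [615.  244.9  47.8]
bench z 0.0007338514555965861
deck 330 60.5 [ 561.5 -224.1] [37.3 55.6] 2.2 [ 556.6 -224.    60.4]
side yellow 472 69.2 [ 634.4 -220. ] [188.3  87.5] 1.0 [ 643.  -193.6   69.2]
side copper 537 65.0 [ 641.2 -224. ] [138.8  54.7] 1.1 [ 639.7 -220.6   65. ]
side red 469 61.8 [672.2 210. ] [83.8 19.7] 73.1 [672.4 212.3  61.8]
side blue 1604 35.3 [626.9 228.1] [ 74.5 111.3] 73.1 [615.5 224.   35.9]
side white 556 46.1 [615.5 225.4] [84.7 89.2] 74.2 [615.6 249.4  46.2]
```

View pics/c1.png

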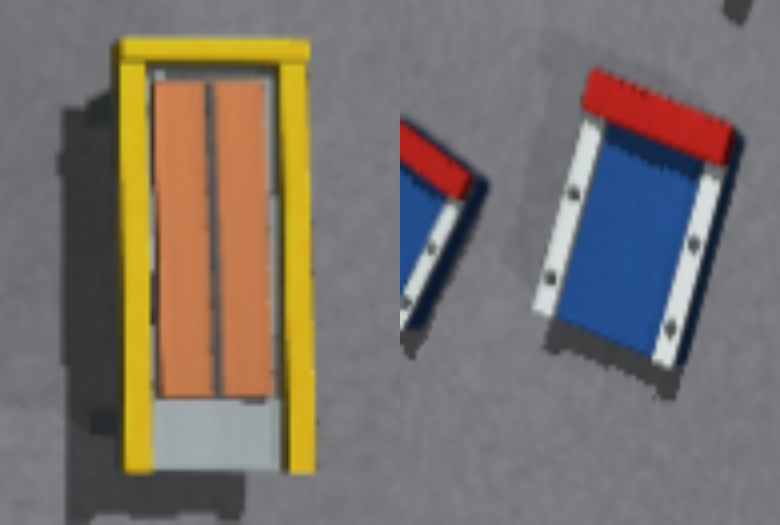

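The crop confirms it: the copper bar lies in the yellow stand with its front end about 32 mm inside the edge, and the middle jig has a clear channel. Next, travel above the bar with the fingers shut.

```bash
python3 -m inch '{"rotation":[[0,0,0.011],[0,0,0.011],[0,0,0.011],[0,0,0.011],[0,0,0.011],[0,0,0.011],[0,0,0.011],[0,0,0.011],[0,0,0.011],[0,0,0.011],[0,0,0.011],[0,0,0.011],[0,0,0.011],[0,0,0.011],[0,0,0.011],[0,0,0.011],[0,0,0.011],[0,0,0.011],[0,0,0.011],[0,0,0.011]],"offset":[[0.02,-0.034,0],[0.02,-0.034,0],[0.02,-0.034,0],[0.02,-0.034,0],[0.02,-0.034,0],[0.02,-0.034,0],[0.02,-0.034,0],[0.02,-0.034,0],[0.02,-0.034,0],[0.02,-0.034,0],[0.02,-0.034,0],[0.02,-0.034,0],[0.02,-0.034,0],[0.02,-0.034,0],[0.02,-0.034,0],[0.02,-0.034,0],[0.02,-0.034,0],[0.02,-0.034,0],[0.02,-0.034,0],[0.02,-0.034,0]],"fingers":[1,1,1,1,1,1,1,1,1,1,1,1,1,1,1,1,1,1,1,1]}' 30
python3 -m inch '{"rotation":[[0,0,0.011],[0,0,0.011],[0,0,0.011],[0,0,0.011],[0,0,0.011],[0,0,0],[0,0,0],[0,0,0],[0,0,0]],"offset":[[0.02,-0.034,0],[0.02,-0.034,0],[0.02,-0.034,0],[0.02,-0.034,0],[0.02,-0.034,0],[0,0,-0.025],[0,0,-0.025],[0,0,0],[0,0,0]],"fingers":[1,1,1,1,1,1,1,1,1]}'
```

```text
t: 2.47
ee_pos: [0.5578, -0.0509, 0.2149]
tcp_rot: [180.0, 0.0, 178.7]
ft_force: [1.3, 0.4, -0.2]
gripper_width: 0.0004
grip_force: 0.0
t: 3.22
ee_pos: [0.6561, -0.2186, 0.1633]
tcp_rot: [179.9, -0.2, -178.2]
ft_force: [0.5, -0.6, 1.1]
gripper_width: 0.0001
grip_force: 0.0
```

```bash
python3 -m inch '{"rotation":[[0,0,0],[0,0,0],[0,0,0],[0,0,0],[0,0,0],[0,0,0],[0,0,0]],"offset":[[0,-0.001,-0.03],[0,-0.001,-0.03],[0,0,-0.02],[0,0,-0.01],[0,0,-0.003],[0,0,0],[0,0,0]],"fingers":[1,1,1,1,1,1,1]}'
python3 -m inch '{"rotation":[[0,0,0],[0,0,0],[0,0,0],[0,0,0],[0,0,0],[0,0,0]],"offset":[[0,0,-0.0005],[0,0,-0.0005],[0,0,-0.0005],[0,0,-0.0005],[0,0,-0.0005],[0,0,0]],"fingers":[1,1,1,1,1,1]}'
```

```text
t: 3.8
ee_pos: [0.6583, -0.2215, 0.0737]
tcp_rot: [-179.9, 0.2, -178.2]
ft_force: [0.3, 0.5, 0.1]
gripper_width: 0.0003
grip_force: 0.0
t: 4.3
ee_pos: [0.6569, -0.2212, 0.0691]
tcp_rot: [180.0, -0.0, -178.2]
ft_force: [0.2, -0.4, 0.1]
gripper_width: 0.0003
grip_force: 0.0
```

```bash
python3 -m inch '{"rotation":[[0,0,0],[0,0,0],[0,0,0],[0,0,0],[0,0,0],[0,0,0]],"offset":[[0,0,-0.0005],[0,0,-0.0005],[0,0,-0.0005],[0,0,-0.0005],[0,0,0],[0,0,0]],"fingers":[1,1,1,1,1,1]}'
python3 -m inch '{"rotation":[[0,0,0],[0,0,0],[0,0,0],[0,0,0]],"offset":[[0,0,-0.0005],[0,0,-0.0005],[0,0,0],[0,0,0]],"fingers":[1,1,1,1]}'
```

```text
t: 4.8
ee_pos: [0.6569, -0.2212, 0.067]
tcp_rot: [180.0, -0.0, -178.2]
ft_force: [0.2, 0.1, -0.0]
gripper_width: 0.0004
grip_force: 0.0
t: 5.13
ee_pos: [0.657, -0.2212, 0.0664]
tcp_rot: [180.0, 0.0, -178.2]
ft_force: [0.1, 0.4, 1.6]
gripper_width: 0.0005
grip_force: 1.1
```

```bash
python3 -m inch '{"rotation":[[0,0,0],[0,0,0],[0,0,0],[0,0,0]],"offset":[[0,0,-0.0003],[0,0,-0.0002],[0,0,0],[0,0,0]],"fingers":[1,1,1,1]}'
```

```text
t: 5.47
ee_pos: [0.657, -0.2213, 0.0663]
tcp_rot: [180.0, 0.0, -178.2]
ft_force: [-2.3, 0.5, 5.3]
gripper_width: 0.0005
grip_force: 2.8
```

```bash
python3 -m inch '{"rotation":[[0,0,0],[0,0,0],[0,0,0],[0,0,0],[0,0,0],[0,0,0]],"offset":[[0,0,-0.0003],[0,0,-0.0003],[0,0,-0.0003],[0,0,-0.0003],[0,0,0],[0,0,0]],"fingers":[1,1,1,1,1,1]}'
```

```text
t: 5.97
ee_pos: [0.657, -0.2213, 0.0663]
tcp_rot: [180.0, 0.0, -178.2]
ft_force: [-5.1, 1.8, 11.4]
gripper_width: 0.0006
grip_force: 5.9
```

```bash
python3 -m inch '{"rotation":[[0,0,0],[0,0,0],[0,0,0],[0,0,0],[0,0,0],[0,0,0],[0,0,0],[0,0,0]],"offset":[[-0.0005,0,-0.0002],[-0.001,0,-0.0002],[-0.0015,0,0],[-0.0015,0,0],[-0.0015,-0.0001,0],[-0.0015,0,0],[-0.0015,-0.0001,0],[-0.0015,0,0]],"fingers":[1,1,1,1,1,1,1,1]}'
python3 - <<'E'
from h import *
i,h,W=cloud("top");print(*rect(W,col(h,"copper")&box((410,160,485,290))))
E
```

```text
t: 6.63
ee_pos: [0.6501, -0.2217, 0.0663]
tcp_rot: [-179.9, 0.4, -178.2]
ft_force: [3.7, -0.4, 7.3]
gripper_width: 0.0006
grip_force: 3.2
702 66.5 [ 633.5 -219.4] [137.   49.6] 1.7 [ 606.1 -212.8   66.5]
```

```bash
python3 -m inch '{"rotation":[[0,0,0],[0,0,0],[0,0,0],[0,0,0],[0,0,0],[0,0,0],[0,0,0],[0,0,0],[0,0,0],[0,0,0],[0,0,0],[0,0,0],[0,0,0],[0,0,0],[0,0,0],[0,0,0]],"offset":[[-0.001,0,-0.0002],[-0.002,-0.0001,-0.0002],[-0.002,0,-0.0001],[-0.002,-0.0001,0],[-0.002,0,0],[-0.002,-0.0001,0],[-0.002,0,0],[-0.002,-0.0001,0],[-0.002,0,0],[-0.002,-0.0001,0],[-0.002,0,0],[-0.002,-0.0001,0],[-0.002,0,0],[-0.002,-0.0001,0],[-0.002,0,0],[-0.002,-0.0001,0]],"fingers":[1,1,1,1,1,1,1,1,1,1,1,1,1,1,1,1]}'
python3 - <<'E'
from h import *
i,h,W=cloud("top");print(*rect(W,col(h,"copper")&box((410,160,485,310))));print(*rect(W,col(h,"yellow")&box((410,160,485,275))))
E
```

```text
t: 8.02
ee_pos: [0.6198, -0.2228, 0.0663]
tcp_rot: [-179.9, 0.5, -178.2]
ft_force: [4.5, 0.0, 7.3]
gripper_width: 0.0007
grip_force: 4.1
715 66.6 [ 603.7 -220.9] [138.9  48.1] 2.7 [ 576.5 -213.3   66.5]
633 71.4 [ 633.4 -219.8] [188.7  83.4] 1.6 [ 682.2 -219.2   71.3]
```

```bash
python3 -m inch '{"rotation":[[0,0,0],[0,0,0],[0,0,0],[0,0,0],[0,0,0],[0,0,0],[0,0,0],[0,0,0],[0,0,0],[0,0,0],[0,0,0],[0,0,0],[0,0,0],[0,0,0],[0,0,0],[0,0,0],[0,0,0],[0,0,0],[0,0,0],[0,0,0]],"offset":[[-0.001,0,-0.0001],[-0.002,-0.0001,-0.0001],[-0.0025,0,0],[-0.0025,-0.0001,0],[-0.0025,0,0],[-0.0025,-0.0001,0],[-0.0025,0,0],[-0.0025,-0.0001,0],[-0.0025,0,0],[-0.0025,-0.0001,0],[-0.0025,0,0],[-0.0025,-0.0001,0],[-0.0025,0,0],[-0.0025,-0.0001,0],[-0.0025,0,0],[-0.0025,-0.0001,0],[-0.0025,0,0],[-0.0025,0,0],[-0.001,0,0],[0,0,0]],"fingers":[1,1,1,1,1,1,1,1,1,1,1,1,1,1,1,1,1,1,1,1]}'
python3 - <<'E'
from h import *
i,h,W=cloud("top");print(*rect(W,col(h,"copper")&box((410,160,485,340))))
E
```

```text
t: 9.73
ee_pos: [0.576, -0.224, 0.0663]
tcp_rot: [-179.8, 0.6, -178.2]
ft_force: [4.1, -0.1, 9.8]
gripper_width: 0.0002
grip_force: 5.0
696 66.6 [ 561.  -222.4] [135.8  49.5] 2.2 [ 532.9 -215.    66.6]
```

```bash
python3 -m inch '{"rotation":[[0,0,0],[0,0,0],[0,0,0],[0,0,0],[0,0,0],[0,0,0],[0,0,0],[0,0,0]],"offset":[[0.0005,0,0.001],[0,0,0.001],[0,0,0.005],[0,0,0.02],[0,0,0.03],[0,0,0.02],[0,0,0],[0,0,0]],"fingers":[1,1,1,1,-1,-1,-1,-1]}'
python3 - <<'E'
from h import *
i,h,W=cloud("top");print(*rect(W,col(h,"copper")&box((410,160,485,340))))
i,h,W=cloud("side");print(*rect(W,col(h,"copper")&box((300,90,450,170))));cv2.imwrite("pics/s1.png",cv2.resize(i[60:200,280:440],None,fx=4,fy=4)[:,:,::-1])
E
```

```text
t: 10.45
ee_pos: [0.5718, -0.223, 0.1409]
tcp_rot: [180.0, 0.0, -178.2]
ft_force: [-0.2, -0.0, -0.2]
gripper_width: 0.0247
grip_force: 0.0
525 66.4 [ 560.4 -222.4] [137.1  50.3] 2.8 [ 522.2 -226.    66.4]
551 65.0 [ 560.3 -222.7] [137.4  53.8] 2.1 [ 559.3 -219.1   65. ]
```

View pics/s1.png

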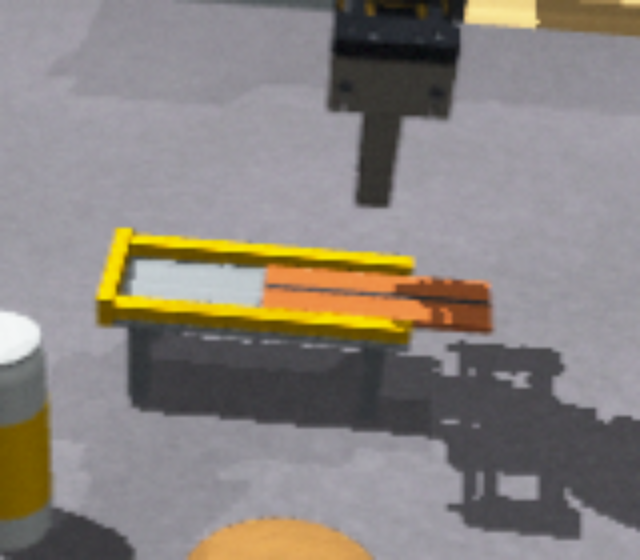

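The bar lies flat on the deck with its front overhanging by about 48 mm, the free end at about (490,300) in the crop. Next, open the fingers, move over the overhang and descend.

```bash
python3 -m inch '{"rotation":[[0,0,0],[0,0,0],[0,0,0],[0,0,0],[0,0,0],[0,0,0],[0,0,0],[0,0,0],[0,0,0],[0,0,0],[0,0,0]],"offset":[[-0.02,-0.0005,0],[-0.02,-0.0005,0],[-0.015,-0.0005,0],[-0.004,0,0],[0,0,0],[0,0,-0.02],[0,0,-0.025],[0,0,-0.025],[0,0,-0.018],[0,0,-0.008],[0,0,0]],"fingers":[-1,-1,-1,-1,-1,-1,-1,-1,-1,-1,-1]}'
python3 -m inch '{"rotation":[[0,0,0],[0,0,0]],"offset":[[0,0,0],[0,0,0]],"fingers":[-1,-1]}'
```

```text
t: 11.47
ee_pos: [0.5122, -0.2238, 0.042]
tcp_rot: [179.9, -0.2, -178.2]
ft_force: [0.0, -0.5, -0.1]
gripper_width: 0.0918
grip_force: 0.0
t: 11.63
ee_pos: [0.514, -0.2249, 0.0452]
tcp_rot: [-180.0, 0.1, -178.2]
ft_force: [-0.4, 0.3, 0.1]
gripper_width: 0.092
grip_force: 0.0
```

```bash
python3 -m inch '{"rotation":[[0,0,0],[0,0,0],[0,0,0],[0,0,0],[0,0,0],[0,0,0],[0,0,0],[0,0,0],[0,0,0],[0,0,0],[0,0,0],[0,0,0]],"offset":[[0,0,0],[0,0,0],[0,0,0],[0,0,0],[0,0,0],[0,0,0],[0,0,0],[0,0,0],[0,0,0],[0,0,0],[0,0,0],[0,0,0]],"fingers":[1,1,1,1,1,1,1,1,1,1,1,1]}' 10
python3 -m inch '{"rotation":[[0,0,0],[0,0,0],[0,0,0],[0,0,0]],"offset":[[0,0,0],[0,0,0],[0,0,0],[0,0,0]],"fingers":[1,1,1,1]}' 50
```

```text
t: 12.63
ee_pos: [0.513, -0.2246, 0.0444]
tcp_rot: [-180.0, 0.0, -178.2]
ft_force: [0.0, -0.9, 1.4]
gripper_width: 0.0499
grip_force: 10.0
t: 12.97
ee_pos: [0.513, -0.2246, 0.0443]
tcp_rot: [-180.0, 0.0, -178.2]
ft_force: [-0.6, -1.0, 2.3]
gripper_width: 0.0492
grip_force: 50.0
```

```bash
python3 -m inch '{"rotation":[[0,0,0],[0,0,0],[0,0,0],[0,0,0],[0,0,0],[0,0,0],[0,0,0],[0,0,0],[0,0,0],[0,0,0],[0,0,0],[0,0,0],[0,0,0],[0,0,0],[0,0,0],[0,0,0],[0,0,0],[0,0,0]],"offset":[[0,0,0.001],[0,0,0.001],[0,0,0.001],[0,0,0.002],[0,0,0.003],[0,0,0.004],[0,0,0.005],[0,0,0.006],[0,0,0.006],[0,0,0.006],[0,0,0.008],[0,0,0.008],[0,0,0.008],[0,0,0.006],[0,0,0.005],[0,0,0],[0,0,0],[0,0,0]],"fingers":[1,1,1,1,1,1,1,1,1,1,1,1,1,1,1,1,1,1]}'
python3 - <<'E'
from h import *
s=sense();print(np.round(s["moment"],3))
i,h,W=cloud("side");m=col(h,"copper")&box((290,60,460,190));q=W[m]*1000
q=q[~np.isnan(q[:,0])];A=np.c_[q[:,:2],np.ones(len(q))]
w=np.ones(len(q),bool)
for _ in range(6):
    c=np.linalg.lstsq(A[w],q[w,2],rcond=None)[0];w=abs(A@c-q[:,2])<4
print(len(q),w.sum(),c, q[w].min(0),q[w].max(0))
r=cv2.minAreaRect(q[w][:,:2].astype(np.float32));print(r)
cv2.imwrite("pics/s2.png",cv2.resize(i[40:200,280:460],None,fx=4,fy=3.7)[:,:,::-1])
E
```

```text
t: 14.47
ee_pos: [0.5127, -0.2244, 0.114]
tcp_rot: [180.0, -0.0, -178.2]
ft_force: [-0.1, 0.0, -4.6]
gripper_width: 0.0491
grip_force: 50.0
[ 0.067  0.17  -0.02 ]
534 516 [-2.41570074e-02 -9.62373301e-03  1.45030257e+02] [ 491.08657563 -248.34038114  129.62596505] [ 629.29422156 -192.77528087  136.7264728 ]
((560.6626586914062, -221.7325439453125), (137.83799743652344, 55.32330322265625), 1.842345118522644)
```

View pics/s2.png

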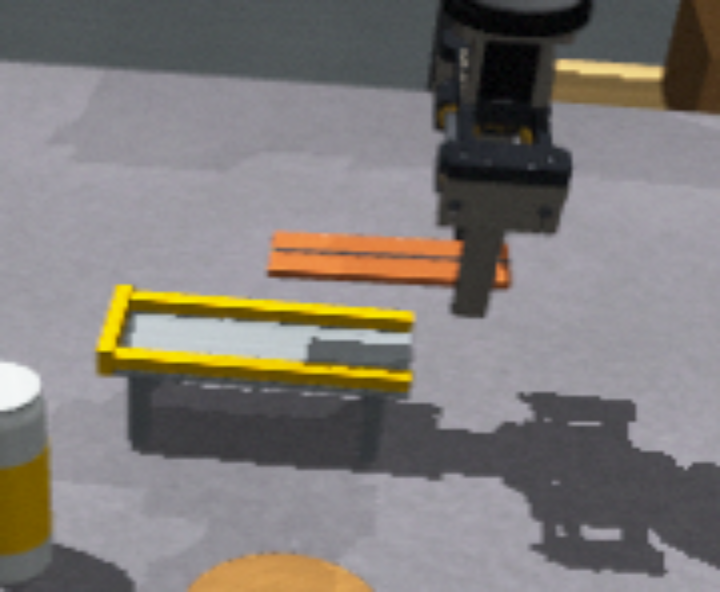

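The bar is held nearly level (far end drooping about 1.4°) and is clear of the stand. Now carry it over to the jig.

```bash
python3 -m inch '{"rotation":[[0,0,-0.017],[0,0,-0.017],[0,0,-0.017],[0,0,-0.017],[0,0,-0.017],[0,0,-0.017],[0,0,-0.017],[0,0,-0.017],[0,0,-0.017],[0,0,-0.017],[0,0,-0.017],[0,0,-0.017],[0,0,-0.017],[0,0,-0.017],[0,0,-0.017],[0,0,-0.017],[0,0,-0.017],[0,0,-0.017],[0,0,-0.017],[0,0,0]],"offset":[[0.001,0.01,0.01],[0.001,0.02,0.01],[0.001,0.028,0.01],[0.001,0.028,0.01],[0.001,0.028,0],[0.001,0.028,0],[0.001,0.028,0],[0.001,0.028,0],[0.001,0.028,0],[0.001,0.028,0],[0.001,0.028,0],[0.001,0.028,0],[0.001,0.028,0],[0.001,0.028,0],[0.002,0.028,0],[0.002,0.028,0],[0.002,0.02,0],[0.002,0.02,0],[0.002,0.012,0],[0,0,0]],"fingers":[1,1,1,1,1,1,1,1,1,1,1,1,1,1,1,1,1,1,1,1]}'
python3 -m inch '{"rotation":[[0,0,0],[0,0,0],[0,0,0],[0,0,0],[0,0,0],[0,0,0]],"offset":[[0,0,-0.02],[0,0,-0.025],[0,0,-0.02],[0,0,-0.01],[0,0,0],[0,0,0]],"fingers":[1,1,1,1,1,1]}'
python3 - <<'E'
from h import *
i,h,W=cloud("top");b=(200,170,300,290)
print(*rect(W,col(h,"copper")&box(b)));print(*rect(W,col(h,"red")&box(b)));print(*rect(W,col(h,"white")&box(b)))
cv2.imwrite("pics/t3.png",cv2.resize(i[160:290,190:310],None,fx=4.5,fy=4.5)[:,:,::-1])
i,h,W=cloud("side");m=col(h,"copper")&box((250,220,420,340));q=W[m]*1000
q=q[~np.isnan(q[:,0])];A=np.c_[q[:,:2],np.ones(len(q))]
w=np.ones(len(q),bool)
for _ in range(6):
    c=np.linalg.lstsq(A[w],q[w,2],rcond=None)[0];w=abs(A@c-q[:,2])<4
print(len(q),w.sum(),c, q[w].min(0),q[w].max(0)); print(cv2.minAreaRect(q[w][:,:2].astype(np.float32)))
E
```

```text
t: 16.18
ee_pos: [0.5363, 0.2532, 0.1535]
tcp_rot: [179.9, -0.1, 163.5]
ft_force: [0.0, 0.5, -3.4]
gripper_width: 0.0491
grip_force: 50.0
t: 16.68
ee_pos: [0.5371, 0.2486, 0.0792]
tcp_rot: [-180.0, -0.0, 163.2]
ft_force: [0.8, 0.6, -3.6]
gripper_width: 0.0491
grip_force: 50.0
948 99.5 [600.9 229.5] [49.5 98.9] 72.4 [601.2 229.7  99.5]
294 63.3 [671.3 208.7] [81.6 17.7] 73.4 [671.2 208.2  63.6]
233 47.7 [615.6 225.7] [83.6 88.6] 73.4 [612.4 195.4  47.7]
977 916 [-2.36178054e-02  5.38069843e-03  1.11811167e+02] [581.26509874 193.04768907  95.50490167] [655.85817543 257.09233884 101.60592348]
((618.4976196289062, 225.05047607421875), (50.67936706542969, 64.63522338867188), 73.1652603149414)
```

View pics/t3.png

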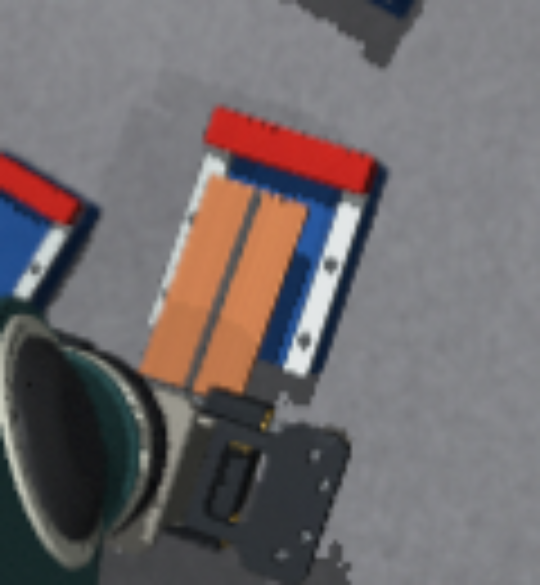

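The bar is over the blue channel of the middle jig, its end about 12 mm short of the red stop (end around (255,190) in the crop) and it sits about 1° off in yaw. I'll correct yaw and droop, then lower.

```bash
python3 -m inch '{"rotation":[[-0.003,-0.012,0.015],[-0.004,-0.011,0],[0,0,0],[0,0,0],[0,0,0],[0,0,0],[0,0,0]],"offset":[[0,0,-0.01],[0,0,-0.015],[0,0,-0.015],[0,0,-0.008],[0,0,-0.005],[0,0,0],[0,0,0]],"fingers":[1,1,1,1,1,1,1]}'
python3 -m inch '{"rotation":[[0,0,0],[0,0,0],[0,0,0],[0,0,0],[0,0,0],[0,0,0]],"offset":[[0,0,-0.0007],[0,0,-0.0007],[0,0,-0.0006],[0,0,-0.0005],[0,0,0],[0,0,0]],"fingers":[1,1,1,1,1,1]}'
python3 - <<'E'
from h import *
print(np.round(sense()["moment"],3))
i,h,W=cloud("top");b=(200,170,300,290)
print(*rect(W,col(h,"copper")&box(b)))
E
```

```text
t: 17.37
ee_pos: [0.5376, 0.2496, 0.027]
tcp_rot: [180.0, 1.4, 164.1]
ft_force: [0.1, -0.4, -4.5]
gripper_width: 0.049
grip_force: 50.0
t: 17.87
ee_pos: [0.537, 0.2495, 0.0239]
tcp_rot: [-180.0, 1.4, 164.1]
ft_force: [0.2, 0.2, -3.6]
gripper_width: 0.0493
grip_force: 50.0
[ 0.092  0.18  -0.005]
866 45.8 [600.1 232.4] [ 51.1 100.4] 73.9 [600.5 231.8  45.8]
```

```bash
python3 -m inch '{"rotation":[[0,0,0],[0,0,0],[0,0,0],[0,0,0],[0,0,0],[0,0,0]],"offset":[[-0.0004,-0.0014,-0.0004],[0,0,-0.0004],[0,0,-0.0004],[0,0,-0.0004],[0,0,0],[0,0,0]],"fingers":[1,1,1,1,1,1]}'
python3 -m inch '{"rotation":[[0,0,0],[0,0,0],[0,0,0],[0,0,0]],"offset":[[0,0,-0.0004],[0,0,-0.0004],[0,0,0],[0,0,0]],"fingers":[1,1,1,1]}'
python3 -c "
from cell import *;print(sense()['moment'])"
```

```text
t: 18.42
ee_pos: [0.5365, 0.2481, 0.0222]
tcp_rot: [-180.0, 1.4, 164.1]
ft_force: [-0.7, -0.1, -4.6]
gripper_width: 0.0491
grip_force: 50.0
t: 18.75
ee_pos: [0.5366, 0.2481, 0.0215]
tcp_rot: [-180.0, 1.4, 164.1]
ft_force: [0.2, -0.1, -2.7]
gripper_width: 0.0491
grip_force: 50.0
[ 0.07016405  0.21762213 -0.02442343]
```

```bash
python3 -m inch '{"rotation":[[0,0,0],[0,0,0],[0,0,0],[0,0,0]],"offset":[[0,0,-0.0003],[0,0,-0.0003],[0,0,0],[0,0,0]],"fingers":[1,1,1,1]}'
python3 -c "
from cell import *;print(sense()['moment'])"
python3 -m inch '{"rotation":[[0,0,0],[0,0,0],[0,0,0],[0,0,0]],"offset":[[0,0,-0.0003],[0,0,-0.0003],[0,0,0],[0,0,0]],"fingers":[1,1,1,1]}'
python3 -c "
from cell import *;print(sense()['moment'])"
```

```text
t: 19.08
ee_pos: [0.5366, 0.2482, 0.021]
tcp_rot: [-180.0, 1.4, 164.1]
ft_force: [-1.2, 0.0, -0.6]
gripper_width: 0.049
grip_force: 50.0
[ 0.00324103  0.37920914 -0.02843182]
t: 19.42
ee_pos: [0.5365, 0.2482, 0.0204]
tcp_rot: [-180.0, 1.4, 164.1]
ft_force: [-2.6, -0.9, 1.7]
gripper_width: 0.0489
grip_force: 50.0
[-0.04152583  0.41175399 -0.0134537 ]
```

```bash
python3 -m inch '{"rotation":[[0,0,0],[0,0,0],[0,0,0],[0,0,0],[0,0,0],[0,0,0],[0,0,0],[0,0,0],[0,0,0]],"offset":[[0.001,-0.0003,0],[0.0013,-0.0004,0],[0.0013,-0.0004,0],[0.0013,-0.0004,0],[0.0013,-0.0004,0],[0.0013,-0.0004,0],[0.0008,-0.0002,0],[0,0,0],[0,0,0]],"fingers":[1,1,1,1,1,1,1,1,1]}'
python3 - <<'E'
from h import *
i,h,W=cloud("top");b=(200,170,300,290)
m=col(h,"copper")&box(b);print(*rect(W,m));q=W[m];q=q[~np.isnan(q[:,0])]*1000
d=np.array([.958,-.287]);n=np.array([.287,.958]);o=np.array([615.6,225.7]);a=(q[:,:2]-o)@d;l=(q[:,:2]-o)@n
print("end",np.percentile(a,[98,99.5,100]),"stop 47; lateral",np.percentile(l,[1,99]))
E
```

```text
t: 20.17
ee_pos: [0.5453, 0.2458, 0.0205]
tcp_rot: [180.0, 1.4, 164.1]
ft_force: [-2.8, 1.2, 5.2]
gripper_width: 0.0494
grip_force: 50.0
854 45.0 [608.9 227.9] [ 49.8 100. ] 73.4 [609.8 228.1  45. ]
end [40.6933997  42.14357849 42.95236856] stop 47; lateral [-24.4407308   24.72339037]
```

```bash
python3 -m inch '{"rotation":[[0,0,0],[0,0,0],[0,0,0],[0,0,0],[0,0,0],[0,0,0],[0,0,0]],"offset":[[0.0006,-0.0002,0],[0.0006,-0.0002,0],[0.0006,-0.0002,0],[0.0005,-0.0001,0],[0.0005,-0.0001,0],[0,0,0],[0,0,0]],"fingers":[1,1,1,1,1,1,1]}'
python3 -m inch '{"rotation":[[0,0,0],[0,0,0],[0,0,0],[0,0,0]],"offset":[[0.0005,-0.0001,0],[0.0005,-0.0001,0],[0,0,0],[0,0,0]],"fingers":[1,1,1,1]}'
```

```text
t: 20.8
ee_pos: [0.5478, 0.245, 0.0205]
tcp_rot: [180.0, 1.4, 164.1]
ft_force: [-4.8, 1.7, 6.6]
gripper_width: 0.0491
grip_force: 50.0
t: 21.13
ee_pos: [0.5487, 0.2448, 0.0206]
tcp_rot: [180.0, 1.4, 164.1]
ft_force: [-4.9, 1.4, 5.9]
gripper_width: 0.0491
grip_force: 50.0
```

```bash
python3 -m inch '{"rotation":[[0,0,0],[0,0,0],[0,0,0],[0,0,0]],"offset":[[0.0005,-0.0002,0],[0.0005,-0.0001,0],[0,0,0],[0,0,0]],"fingers":[1,1,1,1]}'
python3 -m inch '{"rotation":[[0,0,0],[0,0,0],[0,0,0],[0,0,0]],"offset":[[0.0005,-0.0002,0],[0.0005,-0.0001,0],[0,0,0],[0,0,0]],"fingers":[1,1,1,1]}'
python3 - <<'E'
from h import *
i,h,W=cloud("top");b=(200,170,300,290)
m=col(h,"copper")&box(b);print(*rect(W,m));q=W[m];q=q[~np.isnan(q[:,0])]*1000
d=np.array([.958,-.287]);n=np.array([.287,.958]);o=np.array([615.6,225.7]);a=(q[:,:2]-o)@d;l=(q[:,:2]-o)@n
print("end",np.percentile(a,[98,99.5,100]),"stop 47; lateral",np.percentile(l,[1,99]))
E
```

```text
t: 21.47
ee_pos: [0.5497, 0.2446, 0.0206]
tcp_rot: [180.0, 1.4, 164.1]
ft_force: [-4.9, 0.9, 7.2]
gripper_width: 0.049
grip_force: 50.0
t: 21.8
ee_pos: [0.5507, 0.2443, 0.0207]
tcp_rot: [180.0, 1.4, 164.1]
ft_force: [-3.7, 1.3, 7.6]
gripper_width: 0.0493
grip_force: 50.0
830 45.1 [614.9 226.3] [50. 99.] 73.8 [614.5 226.5  45.1]
end [45.1367971  48.50678402 48.63656015] stop 47; lateral [-24.24202675  24.58016624]
```

```bash
for k in 1; do :; done; python3 -m inch '{"rotation":[[0,0,0],[0,0,0],[0,0,0],[0,0,0]],"offset":[[0.0005,-0.0002,0],[0.0005,-0.0001,0],[0,0,0],[0,0,0]],"fingers":[1,1,1,1]}'
python3 -m inch '{"rotation":[[0,0,0],[0,0,0],[0,0,0],[0,0,0]],"offset":[[0.0005,-0.0002,0],[0.0005,-0.0001,0],[0,0,0],[0,0,0]],"fingers":[1,1,1,1]}'
```

```text
t: 22.18
ee_pos: [0.5508, 0.2443, 0.0207]
tcp_rot: [-180.0, 1.3, 164.2]
ft_force: [-6.7, 0.6, 9.5]
gripper_width: 0.0487
grip_force: 50.0
t: 22.52
ee_pos: [0.5508, 0.2443, 0.0206]
tcp_rot: [-180.0, 1.2, 164.2]
ft_force: [-7.9, 1.5, 11.3]
gripper_width: 0.0491
grip_force: 50.0
```

The tool has stalled at the stop, so the bar is home. Relax the commanded pose slightly and let go.

```bash
python3 -m inch '{"rotation":[[0,0,0],[0,0,0],[0,0,0],[0,0,0]],"offset":[[-0.0005,0.0001,0.0004],[-0.0005,0.0001,0.0003],[0,0,0],[0,0,0]],"fingers":[1,1,1,1]}'
python3 -m inch '{"rotation":[[0,0,0],[0,0,0],[0,0,0],[0,0,0]],"offset":[[0,0,0],[0,0,0],[0,0,0],[0,0,0]],"fingers":[1,1,1,1]}' 10
python3 -m inch '{"rotation":[[0,0,0],[0,0,0],[0,0,0],[0,0,0],[0,0,0],[0,0,0],[0,0,0],[0,0,0],[0,0,0],[0,0,0]],"offset":[[0,0,0],[0,0,0],[0,0,0],[0,0,0],[0,0,0],[0,0,0],[0,0,0],[0,0,0],[0,0,0],[0,0,0]],"fingers":[-1,-1,-1,-1,-1,-1,-1,-1,-1,-1]}'
```

```text
t: 22.85
ee_pos: [0.5508, 0.2443, 0.0208]
tcp_rot: [-180.0, 1.3, 164.2]
ft_force: [-4.2, 2.6, 5.0]
gripper_width: 0.0492
grip_force: 50.0
t: 23.18
ee_pos: [0.551, 0.2442, 0.0208]
tcp_rot: [-180.0, 1.3, 164.2]
ft_force: [-4.0, 1.8, 4.1]
gripper_width: 0.0497
grip_force: 10.0
t: 24.02
ee_pos: [0.5517, 0.2436, 0.0209]
tcp_rot: [-180.0, 1.4, 164.1]
ft_force: [-0.5, -0.5, 0.3]
gripper_width: 0.0919
grip_force: 0.0
```

Raise straight up, back away and check.

```bash
python3 -m inch '{"rotation":[[0,0,0],[0,0,0],[0,0,0],[0,0,0],[0,0,0],[0,0,0],[0,0,0],[0,0,0],[0,0,0],[0,0,0],[0,0,0],[0,0,0]],"offset":[[0,0,0.005],[0,0,0.015],[0,0,0.025],[0,0,0.03],[0,0,0.03],[0,0,0.03],[-0.02,0.025,0.02],[-0.02,0.03,0],[-0.02,0.03,0],[-0.02,0.03,0],[0,0,0],[0,0,0]],"fingers":[-1,-1,-1,-1,-1,-1,-1,-1,-1,-1,-1,-1]}'
python3 - <<'E'
from h import *
i,h,W=cloud("top");b=(200,170,300,290)
m=col(h,"copper")&box(b);print(*rect(W,m));q=W[m];q=q[~np.isnan(q[:,0])]*1000
d=np.array([.958,-.287]);n=np.array([.287,.958]);o=np.array([615.6,225.7]);a=(q[:,:2]-o)@d;l=(q[:,:2]-o)@n
print("along",np.percentile(a,[0,.5,99.5,100]),"stop 47; lateral",np.percentile(l,[1,99]))
A=np.c_[q[:,:2],np.ones(len(q))];print(np.linalg.lstsq(A,q[:,2],rcond=None)[0],*rect(W,col(h,"white")&box(b)))
j,_,_=cloud("side")
cv2.imwrite("pics/f.png",np.hstack([cv2.resize(i[160:290,190:300],(400,473)),cv2.resize(j[230:348,260:360],(400,473))])[:,:,::-1])
E
```

```text
t: 25.02
ee_pos: [0.4699, 0.3609, 0.1762]
tcp_rot: [180.0, 1.4, 164.4]
ft_force: [-0.8, -0.3, 0.7]
gripper_width: 0.092
grip_force: 0.0
1203 43.7 [595.4 232.3] [ 50.  139.8] 73.5 [593.3 232.   43.7]
along [-91.09984392 -90.50153167  45.81960608  48.71313907] stop 47; lateral [-24.28020347  24.299527  ]
[4.52268602e-03 5.09742799e-03 3.97784945e+01] 335 47.5 [615.8 225.5] [83.3 88.2] 73.6 [615.  208.9  47.6]
```

View pics/f.png

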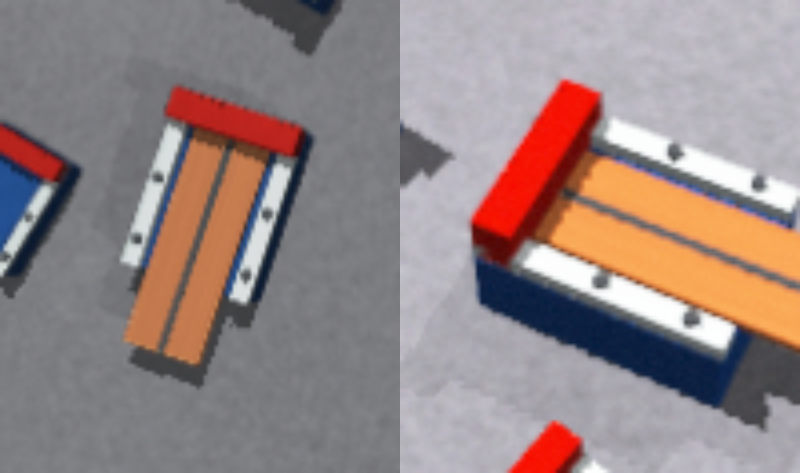

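The bar lies flat and centred between the fences, and its end touches the red stop (about (230,145) left, (555,210) right). Its front overhangs the jig by about 46 mm, and the gripper is clear.

```bash
python3 -c "
from cell import *;print(sign_off())"
```

```text
the job is handed in; nothing more can be done
None
```

The bar is flat in the middle-sized blue jig, centred between the fences, fully home against the red stop and released; I handed the job in at about 25 s, and the sign-off returned no verdict.

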